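# Refit the waisted roller in the pipe rest

### The job

The pipe rest on the frit trolley has lost its roller. Take the waisted roller (the one with the groove round its middle that keeps a blowpipe centred) out of the wooden block, and lower it into the rest so that its axle drops into both open slots and lies fully home on the bottom of both; keep hold of it until it is down, do not drop it in. Leave the plain straight roller standing in the block.

Things in the scene. Friction and masses are not known exactly. Their poses are not given: they have to be found in the camera images.
- waisted_roller: The roller to fit, aluminium, 0.2 to 0.45 kg: body 76 mm long, rims 70 mm across and 8 mm wide, between them a groove with a straight waist 42 mm in diameter, 36 mm long. A steel axle sticks out 26 mm from each face; both ends alike. Origin at its middle, z along the axle. At the start it stands upright, rim face flat on the wooden block, origin 82 mm up; lying on the trolley its axle is 35 mm up.
- waisted_roller_end_a (a point): Tip of one axle end of the waisted roller, 64 mm from the middle along +z (128 mm over both tips). Each end has a collar 18 mm in diameter, 4 mm long, next to the roller's face, then a journal 12 mm in diameter, 22 mm long, which is what lies in the slot.
- waisted_roller_end_b (a point): Tip of the other axle end of the waisted roller, 64 mm from the middle along -z.
- plain_roller: The other roller, to be left: same size, axle and stance, but a straight cylinder 70 mm in diameter with no groove. Origin at its middle, z axis along the axle. It stands in the other hole of the same wooden block.
- roller_block: Fixed wooden block 210 x 96 x 44 mm (its x, y, z), two holes on its x axis 56 mm either side of the middle, 20 mm square, 30 mm deep; the lower axle end of each roller stands loosely in one; which is where varies. Origin at the centre of its underside. Block and pipe rest may change sides (left, right); the trolley top between them is clear, about 150 mm wide, for putting things down.
- pipe_rest: Fixed pipe rest: base plate 94 x 166 x 8 mm (x, y, z), two upright grey plates 56 mm wide (x), 16 mm thick, 100 mm high, 90 mm apart inside (y = +-45 mm), 122 mm outside. Each has an open-topped, brass-lined slot at x = 0, 14.5 mm wide, bottom 64 mm up, mouth flared to 25 mm over the top 10 mm. Origin at the centre of the underside, y along the line through both slots, z up.
- rest_seat (a point): Middle of the fully seated roller: midway between the two slots of the pipe rest, 70 mm above the trolley top (slot bottom plus half the 12 mm axle). Not listed but in the way: a fixed bowl-shaped sieve at the front edge of the trolley, always within x 0.17 to 0.36 m, y -0.16 to 0.04 m, 200 mm high, its thin handle sticking out to the left.

How it is judged (in metres and radians):
At the end, for the whole second after the job is handed in: Both axle ends of the waisted roller lie on the slot bottoms (each within 3 mm of the seated 70 mm), centred within 7 mm, in line with the slots, at rest and released; the plain roller still stands in its hole, moved less than 20 mm (z of waisted_roller_end_a in the frame of pipe_rest between 0.067 and 0.073 m and z of waisted_roller_end_b in the frame of pipe_rest between 0.067 and 0.073 m and horizontal distance between waisted_roller and rest_seat below 0.007 m and angle between the z axis of waisted_roller and the y axis of pipe_rest, either way round below 0.06 rad and linear speed of waisted_roller below 0.02 m/s and angular speed of waisted_roller below 0.3 rad/s and distance of plain_roller from where it was at the start of the episode below 0.02 m and angle between plain_roller's own z axis and vertical below 0.1 rad); the robot touches nothing.
It fails at once if the waisted roller is let go over the pipe rest while its axle is still more than 5 mm above the slot bottoms (dropped in) (horizontal distance between waisted_roller and rest_seat below 0.04 m and z of waisted_roller in the frame of pipe_rest above 0.075 m and contact force between the fingers and waisted_roller below 0.1 N).
It fails at once if the plain roller is pulled out of its hole or knocked over (distance of plain_roller from where it was at the start of the episode above 0.03 m or angle between plain_roller's own z axis and vertical above 0.3 rad).
It also fails if it takes over 54 s, if anything falls off the work surface, if the arm or the gripper's body presses on something with over 40 N, if the wrist force passes 120 N, or if a joint passes its speed limit or range.

### The arm

A 6-joint arm with a two-finger parallel gripper is mounted at the origin on a cart in front of the work surface, level with it; the furniture and walls round the work are solid. World frame = base frame: x ahead of the robot, y to its left, z up, the work surface at z = 0. Lengths are in m, angles in degrees, forces in N, time in s.
With the tool pointing down it reaches from about 0.4 to 0.825 m from the base axis. Payload 7 kg.
Tool frame: the origin (TCP) lies at the very end of the fingers, on their centre line; the grasp point (between the pads) lies 19 mm behind it; z points along the fingers, y is the line along which they close (so a half turn about z gives the same grasp; the last joint's range is limited). The gripper opens to 88 mm and grips with 3 to 60 N. Pads are 19 mm wide; open, the fingers measure 130 mm over their backs; the gripper's body (78 mm by 193 mm) begins 47 mm behind the grasp point.
Start: joints at [92.367, 20.546, 0.682, 0, -70.136, -16.507], TCP at [0.165, 0.655, 0.227] pointing down, gripper open.
Joint ranges: [-176.03, 176.03], [-82.01, 121.73], [-58.28, 71.71], [-173.87, 95.51], [-174.79, -0.11], [-173.66, 173.66]. Speed limits (degrees/s): [136.94, 136.94, 172.46, 180, 180, 180].

### API

Orientations are given as [roll, pitch, yaw] about the fixed x, y, z axes, in that order (R = Rz(yaw) Ry(pitch) Rx(roll)).
In Python, from plant import get_state, capture, close_job, regions_of gives the robot as it stands.
- The arm moves only by the tool jog_arm, never from a script. Its argument "moves" is a list of rows, each a list of 3 entries, a list of its own where there are three numbers: the shift along the tool's x, y, z in cm, then the turn about the tool's z in degrees, then the finger opening in cm, from 0 to 8.76. A call has 1 to 12 rows; each row shifts and turns the commanded pose from where the row before left it, along the tool's axes as they then stand; what a row does not reach is not made up. A row lasts 1/8 s, in which the tool goes at most 62.5 mm and 10.7 degrees, less where a joint would pass 70% of its speed; a pose out of reach is approached as far as the arm can. A call is refused whole if a number of a shift passes 6.25 or a number of a turn 10.7, either way. A call with a gripper value outside its range is refused whole. The fingers move at their own pace and stop on an object; "newtons" is the grip in N (left out, the last holds). Time passes only in rows, so rows that do not move let the fingers close. It gives the time, the measured TCP pose, the force, the opening and the grip force at its end, in the units of the state.
- get_state(): the state, without advancing time (a new reading comes with each control period).
- capture(name): name is "scene" or "top"; returns a dict with "pixels" (400x640x3 uint8, blue, green, red), "mtx" (3x3 intrinsics, pixels), "k1" (the pictures are not rectified: a ray, as slopes to the right and down, at radius r is drawn at 1 + k1 r^2 times it, then the intrinsics apply), "world_from_camera" (4x4, takes a point from camera to world coordinates). Camera axes: x right, y down, z forward; pixel columns grow to the right and rows downward; lengths in m; the calibration is good to about 2 mm. A picture is of the moment at which its call begins. There is no depth.
- close_job(): hands the job in; it is judged then, once.
Trained networks look in a picture, given as the dict that the camera call returned (one of the last four; its "shot" number tells which), for a name from the list of things; names that differ only in an ending like _2 or _b are one class to them, and where a whole thing is asked for, a point or a joint stands for the part that bears it (a point fixed in the world has none). Each returns a list of dicts, best first, with "confidence" (0 to 1); they miss things now and then, are a little off and sometimes report something else, mostly with a low value. They report only what shows in the picture. A call takes as long as a camera call.
- regions_of(picture, thing): "pixels" (400x640 bool, what is visible of it) and "pixel" ([column, row] in pixels, amid what is visible of it).
The state is a dict: "time_s": time; "joints": joint angles; "qd": joint speeds; "joint_torque": joint torques, N m; "tcp_pos": TCP position; "eef_rot": TCP orientation; "contact_force": force on the tool from outside, world axes, zero at the start; "moment": the same for the moment, N m; "gripper_width": finger opening in m; "gripper_force": force on a finger pad.
Only numpy, scipy, OpenCV 4.12 (cv2) and the standard library are available. Lean on these libraries where they do the work, as an engineer would, in place of code of your own. Each camera call takes 0.05 s, during which the arm holds its last target. There are 200 camera calls.

## Working session

There is one attempt and no reset: what is moved stays moved. The work goes in short steps, Python scripts to look and compute and a tool call to move; the robot and the scene stay as the last step left them, time stands still between calls to the robot, and variables do not carry over. Pictures are saved under pics/ and viewed, at most 10 in all, crops included, and the job is handed in when it is done.

Besides the shell and the picture viewer there is one more tool, called after ">>>" as name([rows], argument=value, ...), one row to a line, values as JSON. jog_arm: Moves the arm, as the interface text tells. Its arguments: {"type":"object","properties":{"moves":{"type":"array"},"newtons":{"type":"number"}},"required":["moves"]}

```bash
mkdir -p pics; ls; cat > h.py <<'E'
import numpy as np, cv2
from plant import *
def ray(p,uv):
    K=p["mtx"];k=p["k1"];d=np.array([(uv[0]-K[0][2])/K[0][0],(uv[1]-K[1][2])/K[1][1]])
    s=d.copy()
    for _ in range(20): s=d/(1+k*(s@s))
    T=np.array(p["world_from_camera"]);return T[:3,3],T[:3,:3]@np.array([s[0],s[1],1])
def at_z(p,uv,z):
    o,r=ray(p,uv);return o+r*(z-o[2])/r[2]
def proj(p,X):
    T=np.linalg.inv(np.array(p["world_from_camera"]));c=T[:3,:3]@np.array(X)+T[:3,3]
    s=c[:2]/c[2];s=s*(1+p["k1"]*(s@s));K=p["mtx"];return np.array([K[0][0]*s[0]+K[0][2],K[1][1]*s[1]+K[1][2]])
E
python3 - <<'E'
from h import *
out=[]
for n in("top","scene"):
    p=capture(n);cv2.imwrite(f"pics/{n}0.png",p["pixels"]);print(n,np.round(p["world_from_camera"],3).tolist(),np.round(p["mtx"],1).tolist(),p["k1"])
    for t in("waisted_roller","plain_roller","roller_block","pipe_rest"):
        for r in regions_of(p,t)[:2]: 
            ys,xs=np.nonzero(r["pixels"]);print(t,r["confidence"],r["pixel"],xs.min(),xs.max(),ys.min(),ys.max())
print(get_state())
E
```

```text
pics
top [[-0.025, -0.993, 0.111, 0.376], [-1.0, 0.025, -0.001, -0.003], [-0.002, -0.111, -0.994, 1.246], [0.0, 0.0, 0.0, 1.0]] [[480.6, 0.0, 314.7], [0.0, 480.6, 202.0], [0.0, 0.0, 1.0]] 0.011024697627050783
waisted_roller 0.85 [243.6, 194.7] 230 262 180 211
plain_roller 0.93 [235.9, 241.9] 220 253 227 256
plain_roller 0.62 [385.7, 204.8] 353 420 183 226
roller_block 0.94 [253.0, 222.7] 218 270 178 264
scene [[-0.707, -0.357, 0.611, -0.078], [-0.707, 0.335, -0.623, 0.537], [0.017, -0.872, -0.489, 0.572], [0.0, 0.0, 0.0, 1.0]] [[468.7, 0.0, 316.4], [0.0, 468.7, 200.8], [0.0, 0.0, 1.0]] -0.1356824983712864
waisted_roller 0.68 [222.4, 240.3] 202 240 217 276
plain_roller 0.62 [249.1, 282.6] 228 274 248 314
roller_block 0.74 [237.9, 311.0] 191 290 247 347
pipe_rest 0.64 [358.2, 210.9] 320 391 171 242
{'time_s': 0.5, 'joints': array([ 9.23663259e+01,  2.05455253e+01,  6.80557935e-01, -1.09081391e-03,
       -7.01359662e+01, -1.65078454e+01]), 'qd': array([-0.00618585,  0.00431113,  0.0869658 ,  0.02732679, -0.0283735 ,
       -0.02319709]), 'joint_torque': array([ 4.81968927e-04, -5.81800139e+01,  2.93069530e+01,  6.99708313e+00,
        1.19100121e-02, -4.32483489e-05]), 'tcp_pos': array([0.16491032, 0.65450602, 0.22655658]), 'eef_rot': array([ 1.79998813e+02,  7.18338777e-04, -1.41418901e+01]), 'contact_force': array([ 0.54813766, -0.77609509, -0.5707579 ]), 'moment': array([-0.03523481,  0.01586714,  0.02876583]), 'gripper_force': 0.0, 'gripper_width': 0.0875088372946334}
```

```bash
python3 - <<'E'
import cv2,numpy as np
a=cv2.imread("pics/top0.png")[140:300,190:450];b=cv2.imread("pics/scene0.png")[140:360,180:420]
cv2.imwrite("pics/a.png",cv2.resize(a,None,fx=3,fy=3,interpolation=2));cv2.imwrite("pics/b.png",cv2.resize(b,None,fx=2.5,fy=2.5,interpolation=2))
E
```

```text
(no output)
```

View pics/a.png

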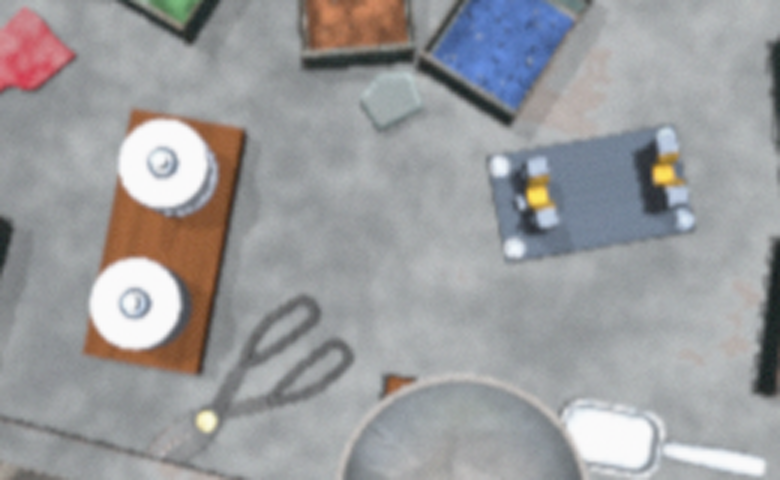

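View pics/b.png

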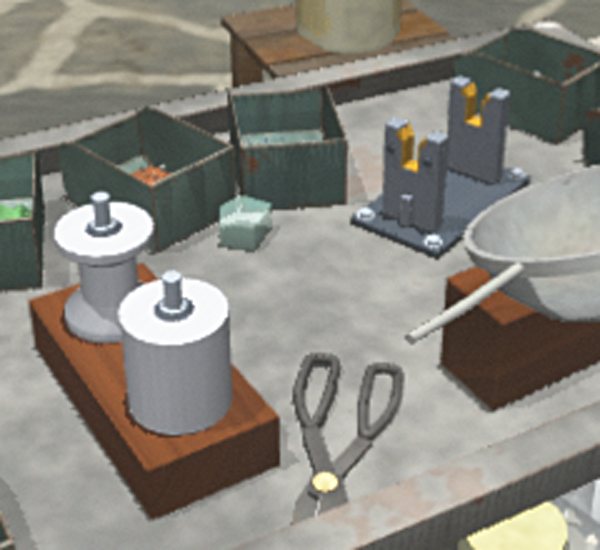

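The top crop shows the waisted roller at the far hole, axle tip ≈ (244,194) full-frame. The plain one is at ≈ (235,241). The rest plate's corners are at ≈ (353,192), (413,182), (422,217) and (359,227). The network's second "plain roller" hit is really the rest.

```bash
python3 - <<'E'
from h import *
p=capture("top");im=p["pixels"]
for t in("waisted_roller","plain_roller"):
    m=regions_of(p,t)[0]["pixels"]
    w=(im.min(2)>215)&cv2.dilate(m.astype(np.uint8),np.ones((5,5))).astype(bool)
    ys,xs=np.nonzero(w);(c,r)=cv2.minEnclosingCircle(np.c_[xs,ys].astype(np.float32))
    a=at_z(p,c,.12);print(t,c,r,a,"rad",np.linalg.norm(at_z(p,(c[0]+r,c[1]),.12)-a), w.sum())
m=[r for r in regions_of(p,"roller_block")][0]["pixels"]
for t,uv in(("wtip",(244,193.5)),("ptip",(235,240.7))): print(t,at_z(p,uv,.146))
c=[at_z(p,(190+x/3,140+y/3),.008) for x,y in((488,156),(668,125),(695,230),(508,262))]
print(np.round(c,4)); c=np.array(c);print("ctr",c.mean(0),[np.linalg.norm(c[i]-c[(i+1)%4]) for i in range(4)])
# plate colour: dark bluish-grey
hsv=cv2.cvtColor(im,cv2.COLOR_BGR2HSV);roi=np.zeros(im.shape[:2],bool);roi[175:235,345:430]=1
print(im[205,383],im[230,383],im[192,244],hsv[205,383],hsv[230,383])
m=regions_of(p,"plain_roller")
for r in m[1:]:
    print("rest mask",r["confidence"],cv2.minAreaRect(np.argwhere(r["pixels"])[:,::-1].astype(np.float32)))
br=roi&(hsv[...,1]>150)&(hsv[...,0]>10)&(hsv[...,0]<35);
n,l,s,ce=cv2.connectedComponentsWithStats(br.astype(np.uint8));print(s[1:],ce[1:])
for q in ce[1:]: print(at_z(p,q,.09),at_z(p,q,.064))
E
```

```text
waisted_roller (243.74192810058594, 193.90322875976562) 14.585058212280273 [0.52534215 0.16281554 0.12      ] rad 0.03444051528338699 588
plain_roller (234.45867919921875, 240.67906188964844) 14.752395629882812 [0.41572402 0.18545486 0.12      ] rad 0.034453128806496355 602
wtip [0.52280816 0.15838728 0.146     ]
ptip [0.4147191  0.17987315 0.146     ]
[[ 0.538  -0.1036  0.008 ]
 [ 0.5611 -0.2605  0.008 ]
 [ 0.4693 -0.2793  0.008 ]
 [ 0.4458 -0.1176  0.008 ]]
ctr [ 0.50355376 -0.19027409  0.008     ] [np.float64(0.15861858725374778), np.float64(0.09373573392751094), np.float64(0.1633988947151697), np.float64(0.09324487431514905)]
[148 130 118] [179 178 175] [245 244 242] [108  52 148] [ 98   6 179]
[[408 192   7  10  41]
 [366 200   6   9  43]] [[410.80487805 196.36585366]
 [368.44186047 203.97674419]]
[ 0.51299074 -0.23723431  0.09      ] [ 0.51608012 -0.24250705  0.064     ]
[ 0.49707781 -0.13405253  0.09      ] [ 0.49980926 -0.13700443  0.064     ]
```

Distances check out: hole spacing is 111.9 mm and slot midline spacing 104 mm, against about 106 expected. The tool only points down, so the plan has four steps:
1. Grip the upper rim and lift.
2. Tip the roller over on the clear trolley top, so it pivots between the pads.
3. Regrip it at the waist.
4. Lower it into the rest at yaw ≈ −81.5°.

>>> jog_arm([
  [[3.91,3.24,0],0,8.76],
  [[3.91,3.24,0],0,8.76],
  [[3.91,3.24,0],0,8.76],
  [[3.91,3.24,0],0,8.76],
  [[3.91,3.24,0],0,8.76],
  [[3.91,3.24,0],0,8.76],
  [[3.91,3.24,0],0,8.76],
  [[3.91,3.24,0],0,8.76],
  [[3.91,3.24,0],0,8.76],
  [[3.91,3.24,0],0,8.76],
  [[3.91,3.24,0],0,8.76],
  [[3.91,3.24,0],0,8.76],
], newtons=20)

```text
time_s: 2.25
tcp_pos: [0.5258, 0.1615, 0.2269]
eef_rot: [-180.0, -0.0, -14.1]
contact_force: [0.8, 0.8, 1.3]
gripper_width: 0.0872
gripper_force: 0.0
```

>>> jog_arm([
  [[0,0,0],-10,8.76],
  [[0,0,0],-10,8.76],
  [[0,0,0],-10,8.76],
  [[0,0,0],-10,8.76],
  [[0,0,0],-10,8.76],
  [[0,0,0],-10,8.76],
  [[0,0,0],-7.4,8.76],
  [[0,0,0],0,8.76],
])

```text
time_s: 3.25
tcp_pos: [0.5249, 0.1629, 0.2267]
eef_rot: [180.0, -0.0, 53.2]
contact_force: [0.1, -0.2, -0.3]
gripper_width: 0.0877
gripper_force: 0.0
```

>>> jog_arm([
  [[0,0,0],10.5,8.76],
  [[0,0,0],10.5,8.76],
  [[0,0,0],10.5,8.76],
  [[0,0,0],10.5,8.76],
  [[0,0,0],10.5,8.76],
  [[0,0,0],10.5,8.76],
  [[0,0,0],10.5,8.76],
  [[0,0,0],10.5,8.76],
  [[0,0,0],10.5,8.76],
  [[0,0,0],10.5,8.76],
  [[0,0,0],10.5,8.76],
  [[0,0,0],10.5,8.76],
])

```text
time_s: 4.75
tcp_pos: [0.5249, 0.1629, 0.2266]
eef_rot: [-180.0, 0.0, -73.3]
contact_force: [0.1, 0.1, -0.8]
gripper_width: 0.0873
gripper_force: 0.0
```

>>> jog_arm([
  [[0,0,2],8.7,8.76],
  [[0,0,2],0,8.76],
  [[0,0,1],0,8.76],
  [[0,0,0],0,8.76],
  [[0,0,0],0,8.76],
])

```text
time_s: 5.38
tcp_pos: [0.5254, 0.1631, 0.1773]
eef_rot: [-179.9, 0.0, -81.5]
contact_force: [0.4, -0.3, 0.5]
gripper_width: 0.0878
gripper_force: 0.0
```

```bash
python3 - <<'E'
from h import *
s=get_state();print(s["tcp_pos"],s["eef_rot"],s["joints"])
p=capture("scene");cv2.imwrite("pics/c.png",cv2.resize(p["pixels"][120:360,130:390],None,fx=2.5,fy=2.5,interpolation=2))
E
```

```text
[0.52538756 0.1631159  0.1773346 ] [-1.79937431e+02  1.56907206e-02 -8.14633534e+01] [ 3.76647617e+01  1.10119722e+01 -1.93030096e+01  1.94154504e-02
 -5.96227258e+01 -2.91379328e+01]
```

View pics/c.png

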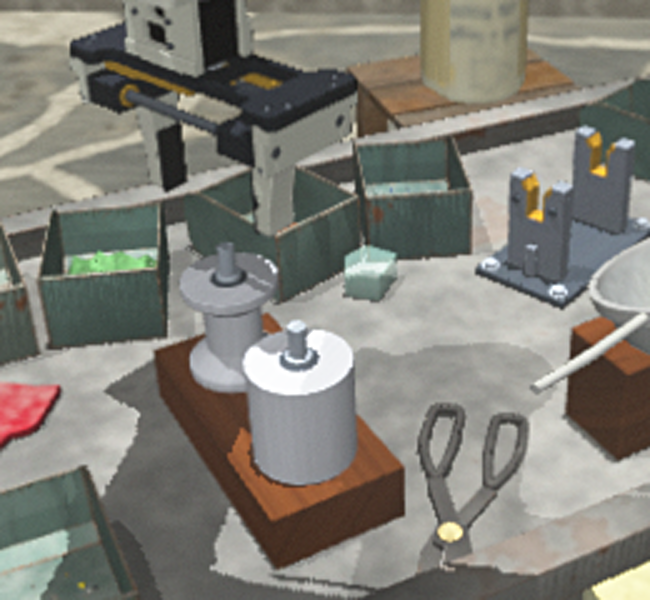

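The gripper is squarely over the waisted roller, with its fingers at ≈ (175,190) and (275,230) in the crop and the rim at (228,275). Descending.

>>> jog_arm([
  [[0,0,2],0,8.76],
  [[0,0,2],0,8.76],
  [[0,0,1],0,8.76],
  [[0,0,1],0,8.76],
  [[0,0,1],0,8.76],
  [[0,0,1],0,8.76],
  [[0,0,0],0,8.76],
])

```text
time_s: 6.3
tcp_pos: [0.5245, 0.1626, 0.0957]
eef_rot: [179.9, -0.0, -81.4]
contact_force: [0.2, 0.3, 0.7]
gripper_width: 0.0876
gripper_force: 0.0
```

>>> jog_arm([
  [[0,0,0],0,6.6],
  [[0,0,0],0,6.6],
  [[0,0,0],0,6.6],
  [[0,0,0],0,6.6],
], newtons=20)

```text
time_s: 6.8
tcp_pos: [0.5249, 0.1629, 0.0969]
eef_rot: [-180.0, 0.0, -81.4]
contact_force: [-1.6, 0.2, 4.3]
gripper_width: 0.0683
gripper_force: 20.0
```

>>> jog_arm([
  [[0,0,-0.5],0,6.6],
  [[0,0,-1],0,6.6],
  [[0,0,-1],0,6.6],
  [[0,0,-1.5],0,6.6],
  [[0,0,-1.5],0,6.6],
  [[0,0,-1],0,6.6],
  [[0,0,0],0,6.6],
])

```text
time_s: 7.68
tcp_pos: [0.5254, 0.1632, 0.1627]
eef_rot: [-179.9, 0.1, -81.4]
contact_force: [0.1, 0.2, -3.8]
gripper_width: 0.0682
gripper_force: 20.0
```

```bash
python3 - <<'E'
from h import *
p=capture("scene");cv2.imwrite("pics/d.png",cv2.resize(p["pixels"][120:340,170:390],None,fx=2.5,fy=2.5,interpolation=2))
E
```

```text
(no output)
```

View pics/d.png

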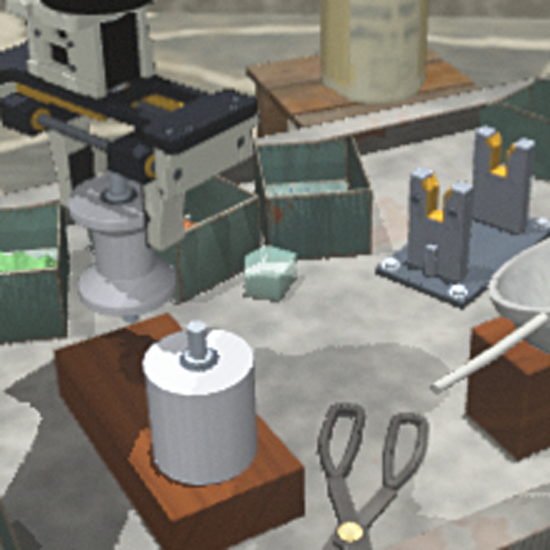

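The roller is held upright and clear of the block; the plain one at crop (200,410) is untouched. Moving it to the clear area and down to just above the table.

>>> jog_arm([
  [[1,0.56,0],0,6.6],
  [[2,1.12,0],0,6.6],
  [[2,1.12,0],0,6.6],
  [[2,1.12,0],0,6.6],
  [[2,1.12,0],0,6.6],
  [[1,0.56,0],0,6.6],
  [[0,0,2],0,6.6],
  [[0,0,2],0,6.6],
  [[0,0,2],0,6.6],
  [[0,0,1],0,6.6],
  [[0,0,0.5],0,6.6],
  [[0,0,0],0,6.6],
])

```text
time_s: 9.22
tcp_pos: [0.4846, 0.0557, 0.0867]
eef_rot: [-180.0, -0.0, -81.4]
contact_force: [-0.5, -0.5, -2.5]
gripper_width: 0.0687
gripper_force: 20.0
```

>>> jog_arm([
  [[0,0,0.3],0,6.6],
  [[0,0,0.3],0,6.6],
  [[0.2,0,0.2],0,6.6],
  [[0,0,0],0,6.6],
], newtons=15)

```text
time_s: 9.72
tcp_pos: [0.4849, 0.0535, 0.0789]
eef_rot: [-180.0, -0.0, -81.4]
contact_force: [-1.1, -0.4, 1.8]
gripper_width: 0.0685
gripper_force: 15.0
```

>>> jog_arm([
  [[0.5,0,0.05],0,6.6],
  [[0.6,0,0.03],0,6.6],
  [[0.6,0,0.05],0,6.6],
  [[0.84,0,0.15],0,6.6],
  [[0.84,0,0.19],0,6.6],
  [[0.8,0,0.29],0,6.6],
  [[0.8,0,0.33],0,6.6],
  [[0,0,0],0,6.6],
])

```text
time_s: 10.72
tcp_pos: [0.4915, 0.0036, 0.067]
eef_rot: [179.9, -0.0, -81.5]
contact_force: [-0.1, -0.9, 0.4]
gripper_width: 0.0684
gripper_force: 15.0
```

```bash
python3 - <<'E'
from h import *
p=capture("scene");cv2.imwrite("pics/e.png",cv2.resize(p["pixels"][120:320,210:390],None,fx=2.5,fy=2.5,interpolation=2))
E
```

```text
(no output)
```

View pics/e.png

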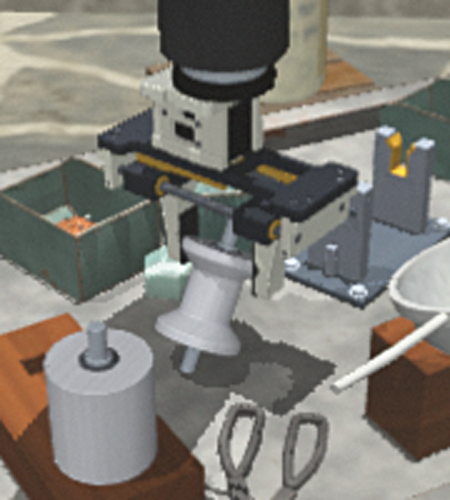

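The roller is tilting as planned, ~25–30° with its tip on the table at crop (187,365). The glass lump at (165,270) is close to the far finger, so I'll drift 8 mm toward the robot while continuing.

>>> jog_arm([
  [[0.87,0.3,0.5],0,6.6],
  [[0.86,0.3,0.61],0,6.6],
  [[0.8,0.2,0.3],0,6.6],
  [[0.75,0,0.36],0,6.6],
  [[0.75,0,0.4],0,6.6],
  [[0.52,0,0.43],0,6.6],
  [[0.52,0,0.46],0,6.6],
  [[0.52,0,0.5],0,6.6],
  [[0,0,0],0,6.6],
])

```text
time_s: 11.9
tcp_pos: [0.4923, -0.0524, 0.0316]
eef_rot: [180.0, -0.0, -81.5]
contact_force: [0.3, 0.1, -0.6]
gripper_width: 0.0685
gripper_force: 15.0
```

>>> jog_arm([
  [[0.35,0,0.4],0,6.6],
  [[0.35,0,0.4],0,6.6],
  [[0.25,0,0.4],0,6.6],
  [[0.2,0,0.3],0,6.6],
  [[0,0,0],0,6.6],
])

```text
time_s: 12.52
tcp_pos: [0.4941, -0.0636, 0.0168]
eef_rot: [180.0, -0.0, -81.5]
contact_force: [0.5, -0.1, -2.1]
gripper_width: 0.0686
gripper_force: 15.0
```

```bash
python3 - <<'E'
from h import *
s=get_state();print(s["tcp_pos"],s["contact_force"])
p=capture("scene");cv2.imwrite("pics/f.png",cv2.resize(p["pixels"][120:320,210:410],None,fx=2.5,fy=2.5,interpolation=2))
E
```

```text
[ 0.494114   -0.06357137  0.01676714] [ 0.51693038 -0.05276843 -2.07024811]
```

View pics/f.png

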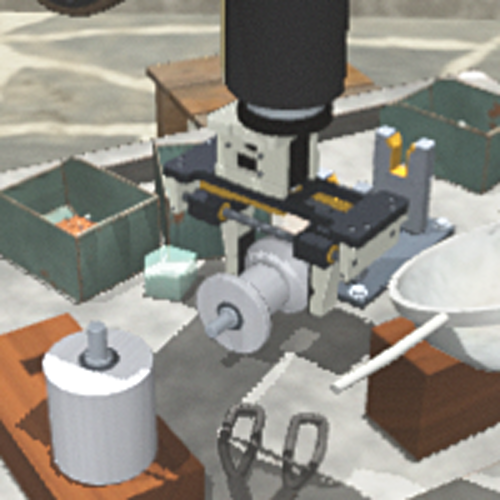

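The roller is lying flat with its axle horizontal; near rim at (235,312) in the crop. Opening just enough and moving back 34 mm to the waist.

>>> jog_arm([
  [[0,0,0],0,7.6],
  [[0,0,0],0,7.6],
  [[0,0,0],0,7.6],
  [[-1,0,0],0,7.6],
  [[-1.2,0,0],0,7.6],
  [[-1.2,0,0],0,7.6],
  [[0,0,0],0,7.6],
])

```text
time_s: 13.45
tcp_pos: [0.4892, -0.0286, 0.0172]
eef_rot: [-180.0, 0.0, -81.3]
contact_force: [0.5, 0.5, 0.2]
gripper_width: 0.076
gripper_force: 0.0
```

>>> jog_arm([
  [[0,0,0],0,3.8],
  [[0,0,0],0,3.8],
  [[0,0,0],0,3.8],
  [[0,0,0],0,3.8],
  [[0,0,0],0,3.8],
], newtons=30)

```text
time_s: 14.08
tcp_pos: [0.489, -0.03, 0.017]
eef_rot: [180.0, -0.0, -81.5]
contact_force: [-0.5, -0.9, -0.3]
gripper_width: 0.0417
gripper_force: 29.8
```

>>> jog_arm([
  [[0,0,-1],0,3.8],
  [[0,0,-3],0,3.8],
  [[0,0,-3],0,3.8],
  [[0,0,-3],0,3.8],
  [[0,0,-2.5],0,3.8],
  [[2,0.1,0],0,3.8],
  [[3,0.15,0],0,3.8],
  [[3,0.15,0],0,3.8],
  [[3,0.15,0],0,3.8],
  [[3,0.15,0],0,3.8],
  [[2,0.15,0],0,3.8],
  [[0,0,0],0,3.8],
])

```text
time_s: 15.58
tcp_pos: [0.5041, -0.1902, 0.1421]
eef_rot: [180.0, 0.0, -81.6]
contact_force: [0.0, 0.1, -3.9]
gripper_width: 0.0414
gripper_force: 29.8
```

```bash
python3 - <<'E'
from h import *
s=get_state();print(s["tcp_pos"],s["eef_rot"],s["gripper_width"])
p=capture("scene");a=cv2.resize(p["pixels"][110:250,285:425],None,fx=4,fy=4,interpolation=2);cv2.imwrite("pics/g.png",a)
q=capture("top");b=cv2.resize(q["pixels"][150:260,330:450],None,fx=5,fy=5,interpolation=2);cv2.imwrite("pics/t.png",b)
for n,pp in(("scene",p),("top",q)):
  for t in("waisted_roller","pipe_rest","waisted_roller_end_a"):
    for r in regions_of(pp,t)[:2]:
        ys,xs=np.nonzero(r["pixels"]);print(n,t,r["confidence"],r["pixel"],xs.min(),xs.max(),ys.min(),ys.max())
E
```

```text
[ 0.50410465 -0.19024545  0.14208291] [ 1.79964753e+02  1.62636184e-02 -8.15597001e+01] 0.04138010784134744
scene waisted_roller 0.9 [358.0, 157.7] 339 383 140 178
scene pipe_rest 0.56 [357.4, 209.2] 321 391 173 242
scene pipe_rest 0.28 [249.4, 280.6] 228 272 248 313
scene waisted_roller_end_a 0.6 [357.2, 161.0] 339 382 141 177
top waisted_roller 0.51 [380.3, 202.7] 369 388 199 215
top pipe_rest 0.77 [367.8, 216.1] 355 386 201 226
top waisted_roller_end_a 0.59 [382.4, 204.9] 369 387 200 214
```

View pics/g.png

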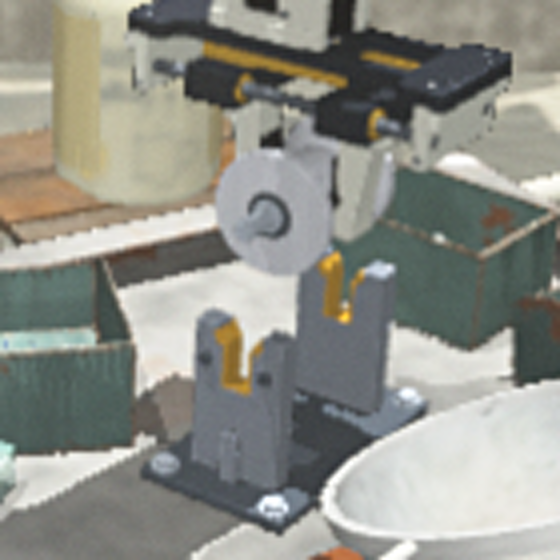

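View pics/t.png

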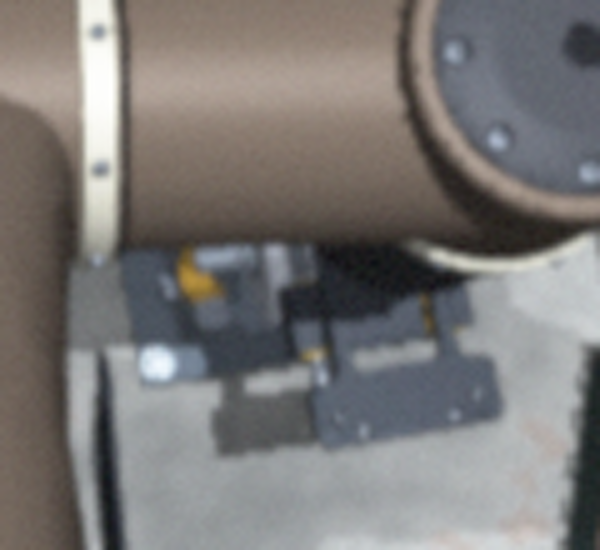

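```bash
python3 - <<'E'
from h import *
from scipy.optimize import least_squares
p=capture("scene");cr=lambda x,y:np.array([285+x/4,110+y/4])
# roller in hand
yaw=np.radians(-81.55);a=-np.array([np.cos(yaw),np.sin(yaw),0]);n=np.array([a[1],-a[0],0])
C0=np.array([.5041,-.1902,.1601])
th=np.linspace(0,2*np.pi,60)
def ext(s,dz=0,dn=0):
    c=C0+[0,0,dz]+n*dn+(s+.038)*a
    q=np.array([proj(p,c+.035*(np.cos(t)*n+np.sin(t)*np.array([0,0,1]))) for t in th]);return np.r_[q.min(0),q.max(0)]
m=regions_of(p,"waisted_roller")[0]["pixels"];ys,xs=np.nonzero(m);print("mask",xs.min(),xs.max(),ys.min(),ys.max())
meas=np.r_[cr(217,147),cr(328,276)]
for s in(-.006,-.003,0,.003,.006): print(s,np.round(ext(s),1),"tip",np.round(proj(p,C0+(s+.064)*a),1))
print("meas",meas,"tip",cr(257,224))
f=least_squares(lambda v:ext(*v)-meas,[0,0,0]);print("s,dz,dn",f.x*1e3,f.fun)
# rest
def W(v,L): c,s=np.cos(v[2]),np.sin(v[2]);return [v[0]+c*L[0]-s*L[1],v[1]+s*L[0]+c*L[1],L[2]]
# rest y axis ~ +a ; x axis = (.989,.148)
L=[(-.047,.083,.008),(.047,.083,.008),(-.047,-.083,.008)]
v0=[.5045,-.19,np.radians(8.5)]
for l in L+[(-.028,.061,.1),(.028,.061,.1),(-.028,-.045,.1),(.0,.061,.064),(0,-.045,.064)]: print(l,np.round((proj(p,W(v0,l))-[285,110])*4))
E
```

```text
mask 338 382 140 178
-0.006 [338.8 146.8 366.8 178.2] tip [345.8 166.7]
-0.003 [338.  147.2 366.  178.7] tip [345.  167.2]
0 [337.3 147.6 365.3 179.2] tip [344.2 167.7]
0.003 [336.5 148.1 364.5 179.7] tip [343.4 168.2]
0.006 [335.7 148.5 363.8 180.2] tip [342.5 168.7]
meas [339.25 146.75 367.   179.  ] tip [349.25 166.  ]
s,dz,dn [ 2.68946736  3.95590253 -6.0700284 ] [-0.28010562  0.24296964  0.2704198  -0.24755219]
(-0.047, 0.083, 0.008) [276. 524.]
(0.047, 0.083, 0.008) [135. 466.]
(-0.047, -0.083, 0.008) [425. 400.]
(-0.028, 0.061, 0.1) [278. 347.]
(0.028, 0.061, 0.1) [191. 316.]
(-0.028, -0.045, 0.1) [379. 276.]
(0.0, 0.061, 0.064) [231. 390.]
(0, -0.045, 0.064) [332. 318.]
```

In the scene crop, the near rim is at ≈ (272,212) and the near slot at ≈ (238,350). Roller and rest show the same ~2 px offset from my model, so they line up to 1–2 mm. I'll lower the rims between the plates with the axle still above the slots, then feel for the axial play.

>>> jog_arm([
  [[0,0,1],0,3.8],
  [[0,0,1],0,3.8],
  [[0,0,0.5],0,3.8],
  [[0,0,0.5],0,3.8],
  [[0,0,0.5],0,3.8],
  [[0,0,0],0,3.8],
  [[0,0,0],0,3.8],
])

```text
time_s: 16.95
tcp_pos: [0.5048, -0.1893, 0.1072]
eef_rot: [-180.0, -0.0, -81.4]
contact_force: [-0.1, 0.6, -2.8]
gripper_width: 0.0415
gripper_force: 29.8
```

```bash
python3 - <<'E'
from h import *
p=capture("scene");a=cv2.resize(p["pixels"][130:240,310:410],None,fx=5.4,fy=5.4,interpolation=2);cv2.imwrite("pics/i.png",a)
E
```

```text
(no output)
```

View pics/i.png

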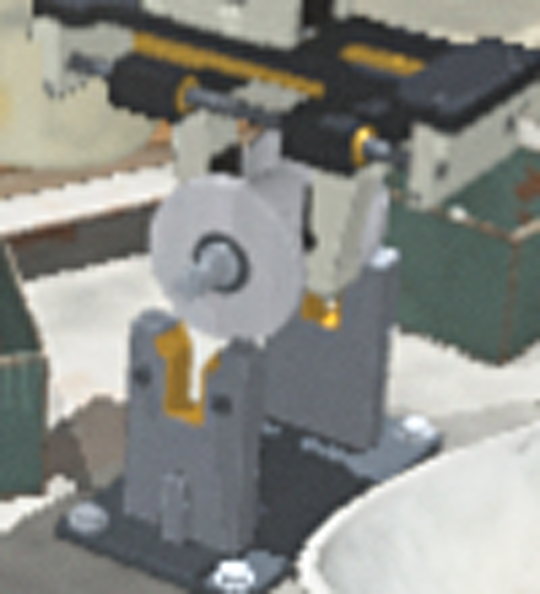

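The axle stub at crop (195,285) sits above the near slot's mouth (190,335), and the rims are free between the plates. Now feeling for the axial play.

>>> jog_arm([
  [[0.2,0,0],0,3.8],
  [[0.2,0,0],0,3.8],
  [[0.1,0,0],0,3.8],
  [[0,0,0],0,3.8],
])

```text
time_s: 17.5
tcp_pos: [0.5053, -0.1943, 0.107]
eef_rot: [180.0, 0.0, -81.5]
contact_force: [0.2, 0.1, -3.1]
gripper_width: 0.0416
gripper_force: 29.8
```

>>> jog_arm([
  [[-0.3,0,0],0,3.8],
  [[-0.3,0,0],0,3.8],
  [[-0.4,0,0],0,3.8],
  [[0,0,0],0,3.8],
])

```text
time_s: 18.0
tcp_pos: [0.5038, -0.184, 0.1071]
eef_rot: [-180.0, -0.0, -81.4]
contact_force: [0.1, -0.9, -2.9]
gripper_width: 0.0415
gripper_force: 29.8
```

>>> jog_arm([
  [[-0.15,0,0],0,3.8],
  [[0,0,0],0,3.8],
])

```text
time_s: 18.25
tcp_pos: [0.5038, -0.1831, 0.1072]
eef_rot: [-180.0, -0.0, -81.4]
contact_force: [0.6, -2.8, -2.2]
gripper_width: 0.0415
gripper_force: 29.8
```

>>> jog_arm([
  [[0.4,0,0],0,3.8],
  [[0.4,0,0],0,3.8],
  [[0.35,0,0],0,3.8],
  [[0.1,0,0],0,3.8],
  [[0.05,0,0],0,3.8],
  [[0,0,0],0,3.8],
])

```text
time_s: 19.0
tcp_pos: [0.5055, -0.1957, 0.107]
eef_rot: [180.0, 0.0, -81.4]
contact_force: [0.9, 0.7, -1.7]
gripper_width: 0.0418
gripper_force: 29.8
```

Contact comes near −6.5 mm, and just begins at about +6.5 mm, so nominal is centred. Lowering.

>>> jog_arm([
  [[-0.4,0,0],0,3.8],
  [[-0.23,0,0.5],0,3.8],
  [[0,0,0.7],0,3.8],
  [[0,0,0.7],0,3.8],
  [[0,0,0.5],0,3.8],
  [[0,0,0.5],0,3.8],
  [[0,0,0.3],0,3.8],
  [[0,0,0],0,3.8],
])

```text
time_s: 20.0
tcp_pos: [0.5041, -0.1896, 0.0749]
eef_rot: [179.9, 0.0, -81.5]
contact_force: [-2.1, -1.3, -1.3]
gripper_width: 0.0417
gripper_force: 29.7
```

>>> jog_arm([
  [[0,0.1,0],0,3.8],
  [[0,0,0.3],0,3.8],
  [[0,0,0.3],0,3.8],
  [[0,0,0.2],0,3.8],
  [[0,0,0],0,3.8],
])

```text
time_s: 20.62
tcp_pos: [0.5033, -0.1896, 0.0666]
eef_rot: [180.0, 0.0, -81.5]
contact_force: [-1.6, -1.0, -3.8]
gripper_width: 0.042
gripper_force: 29.8
```

>>> jog_arm([
  [[0,0.05,0.2],0,3.8],
  [[0,0,0.3],0,3.8],
  [[0,0,0.3],0,3.8],
  [[0,0,0.2],0,3.8],
  [[0,0,0],0,3.8],
])

```text
time_s: 21.25
tcp_pos: [0.5033, -0.1896, 0.0567]
eef_rot: [-180.0, 0.0, -81.4]
contact_force: [0.7, -0.5, -5.0]
gripper_width: 0.042
gripper_force: 29.7
```

>>> jog_arm([
  [[0,0,0.15],0,3.8],
  [[0,0,0.15],0,3.8],
  [[0,0,0.1],0,3.8],
  [[0,0,0],0,3.8],
])

```text
time_s: 21.75
tcp_pos: [0.5033, -0.1897, 0.053]
eef_rot: [-180.0, -0.0, -81.4]
contact_force: [-0.0, -0.1, -3.6]
gripper_width: 0.0417
gripper_force: 29.7
```

>>> jog_arm([
  [[0,0,0.1],0,3.8],
  [[0,0,0.1],0,3.8],
  [[0,0,0],0,3.8],
])

```text
time_s: 22.12
tcp_pos: [0.5033, -0.1898, 0.0521]
eef_rot: [-180.0, -0.0, -81.4]
contact_force: [-4.6, 0.9, 9.7]
gripper_width: 0.0415
gripper_force: 29.7
```

Seated: the upward force appears at the expected height. Release and retreat.

>>> jog_arm([
  [[0,0,-0.08],0,3.8],
  [[0,0,0],0,5.0],
  [[0,0,0],0,6.0],
  [[0,0,0],0,6.0],
  [[0,0,0],0,6.0],
  [[0,0,-0.5],0,6.0],
  [[0,0,-1],0,6.0],
  [[0,0,-2],0,6.0],
  [[0,0,-4],0,6.0],
  [[0,0,-4],0,6.0],
  [[0,0,-4],0,6.0],
  [[0,0,0],0,6.0],
])

```text
time_s: 23.62
tcp_pos: [0.5051, -0.19, 0.2113]
eef_rot: [-179.6, -0.1, -81.4]
contact_force: [0.3, 0.2, -0.9]
gripper_width: 0.0599
gripper_force: 0.0
```

```bash
python3 - <<'E'
from h import *
p=capture("scene");a=cv2.resize(p["pixels"][130:320,200:410],None,fx=3.5,fy=3.1,interpolation=2);cv2.imwrite("pics/j.png",a)
E
```

```text
(no output)
```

View pics/j.png

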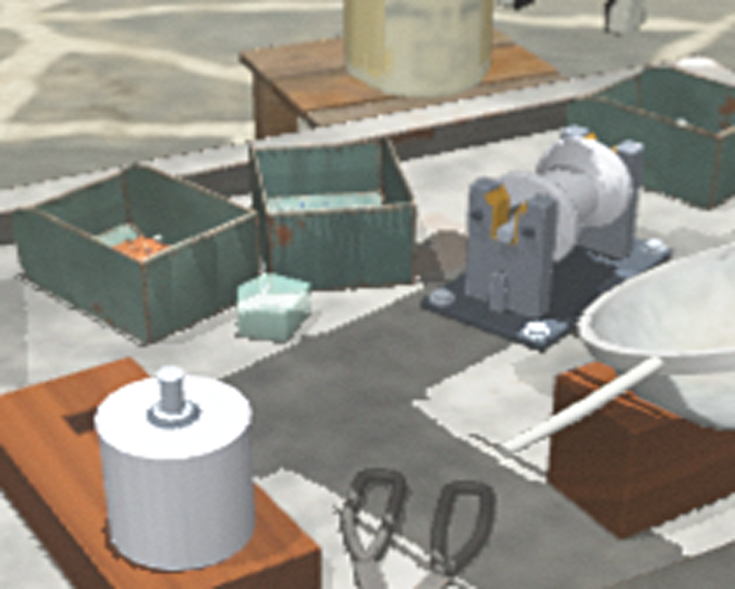

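The roller lies in both slots, with the near journal at the slot bottom (508,232). The plain roller still stands in the block, and the gripper is clear. Handing in.

```bash
python3 -c "
from plant import *
print(close_job())"
```

```text
the job is handed in; nothing more can be done
None
```

I handed the job in with the waisted roller resting in both slots of the pipe rest. It was held until the force reading showed it on the slot bottoms, and the plain roller still stands in its block; the hand-in returned no verdict.

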